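Start the sample clock and hold the sample carrier ready

TASK

The samples are going to the lab and their clock must start first: wind the clockwork timer by its wing key, clockwise seen from above and a part turn at a time, right up to its stop. Only then lift the sample carrier by its bar handle, with both tubs in it, and hold it level and still for a good two seconds, ready for the courier, over the clear front part of the table (not over the equipment at the back), its underside about 15 cm up, without disturbing the pen, label roll or counter. Finish while still holding it in the air: do not put it down or let go.

Things in the scene. Friction and masses are not known exactly. Their poses are not given: they have to be found in the camera images.
- timer: Clockwork timer, fixed to the table: white case 88 x 88 mm on a steel foot plate 120 x 90 mm, flat top with a tick scale at height 41 mm. Origin: centre of its underside, on the key's axis; z up.
- key_grip (a point): Centre of the timer's steel wing key: upright blade 44 mm long (its x axis), 9 mm thick (y), from 56 to 78 mm above the table; this point is 66.5 mm above the table, on the key's vertical axis. Axes turn with the key. A thin dark pointer under the blade lies along +x; fully wound it stands almost against a small pin near the case edge (top 47 mm above the table).
- timer_key (a joint): Key angle in rad: 0 unwound, grows clockwise seen from above, stop at 4.0 (fully wound). It starts partly wound (0.2 to 0.9). Sprung, 0.10 to 0.14 N m to turn; a ratchet-like friction keeps it where it is let go, so it can be turned in several part turns.
- carrier: Sample carrier, loose, about 0.3 kg without tubs: shallow white base 82 (x) x 182 (y) x 22 mm with two wells, a centre post and a grey bar handle. Origin: centre of its underside; y along the base and the handle, z up.
- carrier_base (a point): Same point and axes as the carrier's origin, the centre of its underside.
- carrier_handle (a point): Centre of the carrier's bar handle: 100 mm long along y, 14 mm thick along x, 18 mm tall; this point is 104 mm above the carrier's underside, the handle's underside 95 mm above it.
- tub_a_mid (a point): Centre (half-way up) of one small round white tub, 70 mm across, 45 mm tall, loose in the carrier's well on the +y side (51 mm from the carrier's centre, its foot 4 mm above the carrier's underside). Its weight is between 40 and 150 g.
- tub_b_mid (a point): The same for the like tub in the well on the -y side, 51 mm from the carrier's centre; its weight may differ from the other's.
- well_a (a point): Point fixed to the carrier, 51 mm to +y of its centre and 26.5 mm above its underside: where the centre of a tub seated in the +y well is.
- well_b (a point): The same for the -y well.
- tub_a: The +y tub itself; origin at the centre of its underside.
- tub_b: The -y tub itself; origin at the centre of its underside.
- pen: Bystander: marker pen, 17 x 140 x 19 mm, lying between the timer and the carrier; origin centre of its underside.
- roll: Bystander: white label roll, 92 mm across, 52 mm tall, standing beyond the pen; origin centre of its underside.
- counter: Bystander: small round tally counter, 68 x 55 x 24 mm, nearer the robot than the pen; origin centre of its underside.
Not all that is in view belongs to the job. What is shaped like the tub_a but orange or yellow is not meant.

How it is judged:
By the outcome, as a careful person would: the job done as asked, in the order asked, and still so for the second after the job is handed in, while the arm keeps its last pose, push and grip.
It also fails if it takes over 72 s, if anything falls off the work surface, if the arm or the gripper's body presses on something with over 40 N, if the wrist force passes 120 N, or if a joint passes its speed limit or range.

ROBOT

A 7-joint arm with a two-finger parallel gripper is mounted at the origin on a cart in front of the work surface, level with it; the furniture and walls round the work are solid. World frame = base frame: x ahead of the robot, y to its left, z up, the work surface at z = 0. Lengths are in mm, angles in degrees, forces in N, time in s.
With the tool pointing down it reaches from about 400 to 875 mm from the base axis. Payload 6.5 kg.
Tool frame: the origin (TCP) lies at the very end of the fingers, on their centre line; the grasp point (between the pads) lies 19 mm behind it; x points along the fingers, y is the direction in which the jaws open and shut, and the axes are right-handed (so a half turn about x gives the same grasp; the last joint's range is limited). The gripper opens to 88 mm and grips with 3 to 60 N. Pads are 18 mm wide; open, the fingers measure 123 mm over their backs; the gripper's body (75 mm by 187 mm) begins 45 mm behind the grasp point.
Start: joints at [71.322, 30.733, -0.252, 88.115, 0.149, 61.152, -4.079], TCP at [166.973, -628.18, 238.716] pointing down, gripper open.
Joint ranges: [-154.64, 154.64], [-21.42, 123.67], [-72.66, 72.17], [13.99, 137.28], [-74.86, 254.86], [10.95, 109.41], [-158.01, 158.01]. Speed limits (degrees/s): [136.94, 136.94, 180, 180, 180, 180, 180].

INTERFACE

Orientations are given as [roll, pitch, yaw] about the fixed x, y, z axes, in that order (R = Rz(yaw) Ry(pitch) Rx(roll)).
In Python, from station import r gives the robot as it stands.
- The arm moves only by the tool servo_tool, never from a script. Its argument "steps" is a list of rows, each a list of 7 numbers: the turn, a rotation vector about the tool's x, y, z in degrees, then the shift along the tool's x, y, z in mm, then the closure, from 0 (fully open) to 1 (shut). A call has 1 to 12 rows; each row shifts and turns the pose as measured when the row begins, along the tool's axes as they then stand; what a row does not reach is not made up. A row lasts 1/12 s, in which the tool goes at most 41.7 mm and 7.16 degrees, less where a joint would pass 70% of its speed; a pose out of reach is approached as far as the arm can. A call is refused whole if a number of a shift passes 41.7 or a number of a turn 7.16, either way. A call with a gripper value outside its range is refused whole. The fingers move at their own pace and stop on an object; "newtons" is the grip in N (left out, the last holds). Time passes only in rows, so rows that do not move let the fingers close. It gives the time, the measured TCP pose, the force and the opening at its end, in the units of the state.
- r.observe(): the state, without advancing time (a new reading comes with each control period).
- r.read_camera(name): name is "scene" or "side" or "wrist"; returns a dict with "frame" (384x512x3 uint8, blue, green, red), "fx", "fy", "cx", "cy" (pixels), "distortion" ([k1, k2, p1, p2, k3] as OpenCV has them; the pictures are not rectified), "R" (3x3) and "t" (3): a world point X has camera coordinates R X + t; the wrist camera has in their place "mount" (4x4, takes a point from camera to tool coordinates, whose origin is the TCP and whose axes are the tool frame's). Camera axes: x right, y down, z forward; pixel columns grow to the right and rows downward; lengths in mm; the calibration is good to about 2 mm. A picture is of the moment at which its call begins: read the wrist's pose just before it. There is no depth.
- r.job_done(): hands the job in, once; it reports no verdict.
Trained networks look in the newest picture that a camera, given by its name, has taken for a name from the list of things; names that differ only in an ending like _2 or _b are one class to them, and where a whole thing is asked for, a point or a joint stands for the part that bears it (a point fixed in the world has none). Each returns a list of dicts, best first, with "conf" (0 to 1); they miss things now and then, are a little off and sometimes report something else, mostly with a low value. They report only what shows in the picture. A call takes as long as a camera call. They do not tell look-alikes from the thing itself.
- r.boxes_of(camera, name): "position" ([x, y, z] in mm, in world coordinates, good to about 4 mm: the middle of the surface that is visible of it).
- r.cut_out(camera, name): "region" (384x512 bool, what is visible of it).
The state is a dict: "clock": time; "joint_pos": joint angles; "joint_vel": joint speeds; "tau": joint torques, N m; "tool_pos": TCP position; "orientation": TCP orientation; "ft_force": force on the tool from outside, world axes, zero at the start; "moment": the same for the moment, N m; "finger_gap": finger opening in mm.
Only numpy, scipy, OpenCV 4.12 (cv2) and the standard library are available. Lean on these libraries where they do the work, as an engineer would, in place of code of your own. Each camera call takes 0.05 s, during which the arm holds its last target.

## Working session

There is one attempt and no reset: what is moved stays moved. The work goes in short steps, Python scripts to look and compute and a tool call to move; the robot and the scene stay as the last step left them, time stands still between calls to the robot, and variables do not carry over. Pictures are saved under pics/ and viewed, and the job is handed in when it is done.

Besides the shell and the picture viewer there is one more tool, called after "Request:" as name([rows], argument=value, ...), one row to a line, values as JSON. servo_tool: Moves the arm, as the interface text tells. Its arguments: {"type":"object","properties":{"steps":{"type":"array","items":{"type":"array","items":{"type":"number"}}},"newtons":{"type":"number"}},"required":["steps"]}

```bash
mkdir -p pics; ls
python3 - <<'E'
from station import r
import cv2
s=r.observe()
for k in s: print(k,s[k])
for c in ["scene","side","wrist"]:
    d=r.read_camera(c); cv2.imwrite(f"pics/{c}0.png",d["frame"])
    print(c,{k:d[k] for k in d if k!="frame"})
    for n in ["timer","key_grip","carrier","carrier_handle","tub_a","pen","roll","counter"]:
        print(c,n,[(b["conf"],b["position"]) for b in r.boxes_of(c,n)][:3])
E
```

```text
pics
clock 0.0
joint_pos [71.32266227 30.77553568 -0.25441667 88.16732035  0.15149238 61.15415073
 -4.07670875]
joint_vel [ 0.14580728  0.03078161 -0.02804847 -0.01860072  0.02845077 -0.01035043
 -0.02290554]
tau [-4.24139525e-04 -5.70974636e+01  9.90596898e-01 -2.51602954e+01
 -5.62124304e-02  1.78350206e-02  1.70533940e-04]
tool_pos [ 166.78525884 -627.62162399  237.88426046]
orientation [-84.50524725  89.9032937  110.38728155]
ft_force [ 0.07030577 -1.14045546  0.00571587]
moment [-0.02697883 -0.01677439 -0.00537172]
finger_gap 88.05902298480179
scene {'fx': 381.5083451103193, 'fy': 381.5083451103193, 'cx': 254.58190806137821, 'cy': 188.82601028441903, 'distortion': array([-0.02722844,  0.        ,  0.        ,  0.        ,  0.        ]), 'R': array([[ 0.90203849, -0.43132658,  0.01685055],
       [-0.28620837, -0.6268611 , -0.72465849],
       [ 0.32312742,  0.64884709, -0.68890212]]), 't': array([-510.30926839,  174.17154836,  853.63515717])}
scene timer [(0.67, [530.9, -309.8, 40.0])]
scene key_grip [(0.48, [539.7, -304.4, 66.8])]
scene carrier [(0.65, [528.2, 32.9, 13.4])]
sce
[... 1135 characters left out ...]
])]
side counter []
wrist {'fx': 304.5292634357522, 'fy': 304.5292634357522, 'cx': 258.07705903734836, 'cy': 194.68075782846486, 'distortion': array([-0.02921673,  0.        ,  0.        ,  0.        ,  0.        ]), 'mount': array([[-2.93398970e-04, -2.75878506e-01,  9.61192470e-01,
        -1.45651533e+02],
       [ 9.99999829e-01,  4.04368269e-04,  4.21305250e-04,
         1.27468849e-01],
       [-5.04904798e-04,  9.61192430e-01,  2.75878340e-01,
        -7.16105073e+01],
       [ 0.00000000e+00,  0.00000000e+00,  0.00000000e+00,
         1.00000000e+00]])}
wrist timer []
wrist key_grip []
wrist carrier []
wrist carrier_handle []
wrist tub_a []
wrist pen []
wrist roll []
wrist counter []
```

View pics/scene0.png

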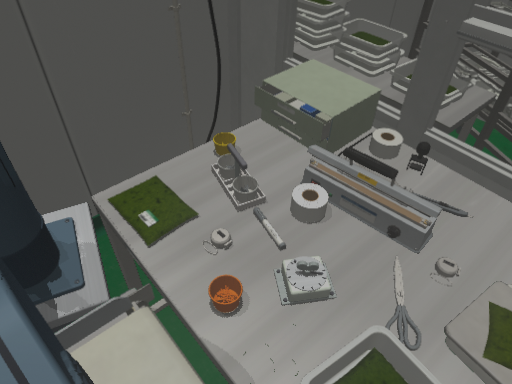

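View pics/side0.png

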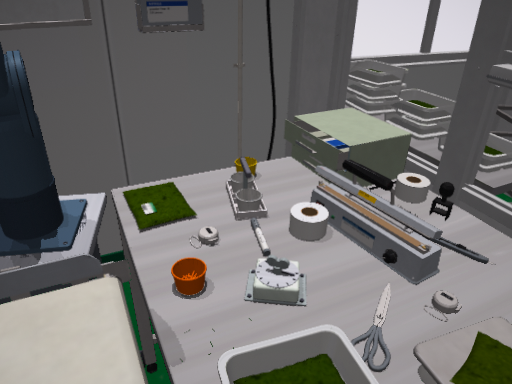

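View pics/wrist0.png

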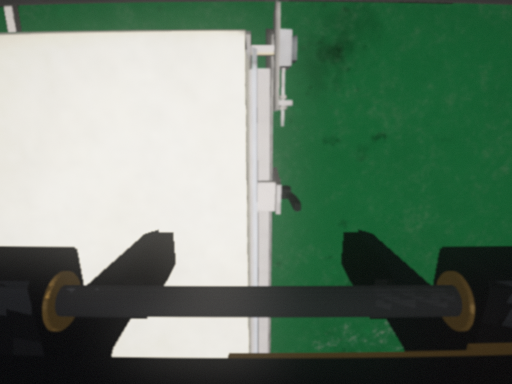

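```bash
cat > h.py <<'E'
import numpy as np, cv2
from scipy.spatial.transform import Rotation as Ro
def ang(o): return Ro.from_euler('xyz',o,degrees=True).as_matrix()
def proj(d,X):
    X=np.asarray(X,float).reshape(-1,3); dist=np.array(d["distortion"])
    K=np.array([[d["fx"],0,d["cx"]],[0,d["fy"],d["cy"]],[0,0,1]])
    p,_=cv2.projectPoints(X,cv2.Rodrigues(np.array(d["R"]))[0],np.array(d["t"]),K,dist); return p[:,0]
def onz(d,px,z):
    K=np.array([[d["fx"],0,d["cx"]],[0,d["fy"],d["cy"]],[0,0,1]])
    u=cv2.undistortPoints(np.asarray(px,float).reshape(-1,1,2),K,np.array(d["distortion"]))[:,0]
    R=np.array(d["R"]);C=-R.T@np.array(d["t"]); out=[]
    for a in u:
        v=R.T@np.array([a[0],a[1],1]); out.append(C+v*(z-C[2])/v[2])
    return np.array(out)
def wristcam(d,s):
    T=np.eye(4);T[:3,:3]=ang(s["orientation"]);T[:3,3]=s["tool_pos"]
    M=T@np.array(d["mount"]); d["R"]=M[:3,:3].T; d["t"]=-M[:3,:3].T@M[:3,3]; return d
E
python3 - <<'E'
import cv2,numpy as np
a=cv2.imread("pics/scene0.png");b=cv2.imread("pics/side0.png")
def c(i,x,y,w,h,k): return cv2.resize(i[y:y+h,x:x+w],None,fx=k,fy=k,interpolation=cv2.INTER_CUBIC)
cv2.imwrite("pics/t1.png",np.hstack([c(a,260,240,90,70,4),c(b,235,245,90,70,4)]))
cv2.imwrite("pics/c1.png",np.hstack([c(a,190,120,100,100,4),c(b,205,145,100,100,4)]))
E
```

```text
(no output)
```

View pics/t1.png

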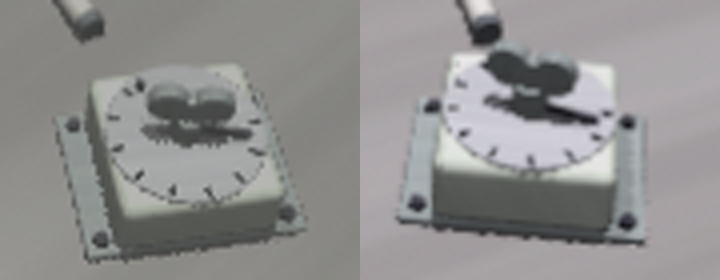

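View pics/c1.png

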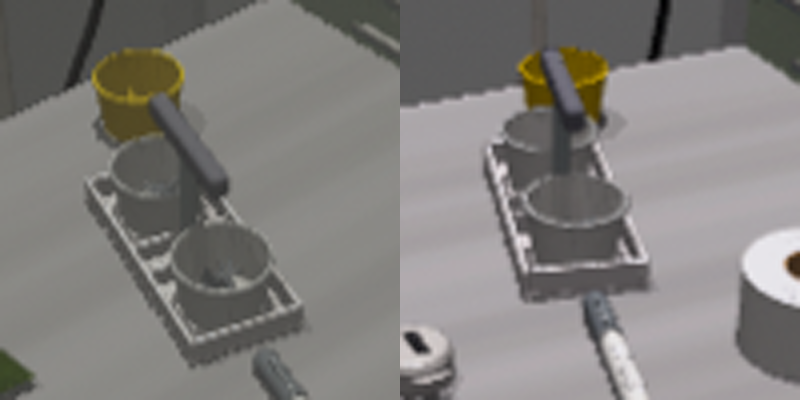

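Run:
```python
from station import r
from h import *
a=r.read_camera("scene");b=r.read_camera("side")
def S(L,ox,oy,z,d,sx=0): return onz(d,[((x-sx)/4+ox,y/4+oy) for x,y in L],z).round(1)
print("handle scene",S([(218,183),(157,98)],190,120,113,a).tolist(),"side",S([(574,115),(548,56)],205,145,113,b,400).tolist())
print("base corners scene z22",S([(190,345),(300,308),(93,182)],190,120,22,a).tolist())
print("base corners side z22",S([(524,275),(645,262),(488,148)],205,145,22,b,400).tolist())
print("foot corners scene z3",S([(88,258),(305,232),(55,120)],260,240,3,a).tolist())
print("foot side",S([(398,220),(642,240),(648,118)],235,245,3,b,360).tolist())
print("pointer tip scene z47",S([(251,132),(143,131)],260,240,48,a).tolist(),"side",S([(597,121),(488,102)],235,245,48,b,360).tolist())
print("key scene top 78",S([(165,90),(215,92)],260,240,78,a).tolist(),"side",S([(500,50),(565,62)],235,245,78,b,360).tolist())
print("dark spot z47",S([(138,85)],260,240,47,a).tolist(), S([(138,85)],260,240,41,a).tolist())
print(r.observe()["clock"])
```

```text
handle scene [[533.5, -5.2, 113.0], [532.8, 90.6, 113.0]] side [[535.0, -10.8, 113.0], [532.8, 78.7, 113.0]]
base corners scene z22 [[495.8, -44.6, 22.0], [574.5, -43.9, 22.0], [497.7, 131.0, 22.0]]
base corners side z22 [[498.0, -48.2, 22.0], [576.5, -44.4, 22.0], [496.8, 124.4, 22.0]]
foot corners scene z3 [[473.1, -326.1, 3.0], [584.6, -361.7, 3.0], [497.1, -243.0, 3.0]]
foot side [[474.1, -327.1, 3.0], [586.7, -359.2, 3.0], [615.3, -275.7, 3.0]]
pointer tip scene z47 [[570.4, -319.4, 48.0], [519.3, -294.9, 48.0]] side [[571.1, -322.6, 48.0], [522.3, -300.7, 48.0]]
key scene top 78 [[529.3, -294.6, 78.0], [552.0, -306.5, 78.0]] side [[527.4, -298.9, 78.0], [555.9, -312.5, 78.0]]
dark spot z47 [[532.0, -267.8, 47.0]] [[534.6, -264.3, 41.0]]
1.45
```

Run:
```python
from station import r
from h import *
s=r.observe();print(ang(s["orientation"]).round(3))
a=r.read_camera("scene")
print(onz(a,[(430,240),(305,180),(393,255)],0).round(0).tolist(), onz(a,[(312,150),(436,205)],100).round(0).tolist())
```

```text
[[-0.     0.257 -0.966]
 [-0.    -0.966 -0.257]
 [-1.     0.     0.   ]]
[[886.0, -326.0, 0.0], [719.0, -11.0, 0.0], [772.0, -323.0, -0.0]] [[731.0, -6.0, 100.0], [884.0, -301.0, 100.0]]
```

```bash
cat >> h.py <<'E'
def Rdown(az):
    y=np.array([np.cos(np.radians(az)),np.sin(np.radians(az)),0]); x=np.array([0,0,-1.])
    return np.stack([x,y,np.cross(x,y)],1)
def plan(s,pos,az,cl,long=None,n=None,vmax=38,wmax=7.0):
    R=ang(s["orientation"]);p=np.array(s["tool_pos"]);Rt=Rdown(az);pos=np.array(pos,float)
    rv=Ro.from_matrix(R.T@Rt).as_rotvec(degrees=True)
    if n is None: n=int(max(1,np.ceil(np.linalg.norm(pos-p)/vmax),np.ceil(np.linalg.norm(rv)/wmax)))
    print("n",n,"rot",rv.round(1),"dpos",(pos-p).round(1))
    rows=[]
    for i in range(n):
        w=rv/n; sh=R.T@(pos-p)/n
        rows.append([round(float(v),1) for v in [*w,*sh]]+[cl])
        R=R@Ro.from_rotvec(w,degrees=True).as_matrix()
    for i in range(0,n,12): print(rows[i:i+12])
def st(s):
    R=ang(s["orientation"])
    print("t",round(s["clock"],2),"p",np.round(s["tool_pos"],1),"az",round(float(np.degrees(np.arctan2(R[1,1],R[0,1]))),1),"tilt",R[2,0].round(4),"F",np.round(s["ft_force"],1),"M",np.round(s["moment"],3),"gap",round(s["finger_gap"],1),"J",np.round(s["joint_pos"],0))
E
python3 - <<'E'
from station import r
from h import *
s=r.observe();st(s);plan(s,(544,-302,190),55,0)
E
```

```text
t 1.5 p [ 167.  -628.2  238.7] az -75.1 tilt -1.0 F [ 0.2 -0.   0.1] M [-0.044 -0.022  0.019] gap 88.7 J [71. 31. -0. 88.  0. 61. -4.]
n 19 rot [-130.1   -0.     0. ] dpos [377.  326.2 -48.7]
[[-6.8, -0.0, 0.0, 2.6, -11.5, -23.6, 0], [-6.8, -0.0, 0.0, 2.6, -8.6, -24.8, 0], [-6.8, -0.0, 0.0, 2.6, -5.6, -25.6, 0], [-6.8, -0.0, 0.0, 2.6, -2.5, -26.1, 0], [-6.8, -0.0, 0.0, 2.6, 0.6, -26.2, 0], [-6.8, -0.0, 0.0, 2.6, 3.8, -26.0, 0], [-6.8, -0.0, 0.0, 2.6, 6.8, -25.3, 0], [-6.8, -0.0, 0.0, 2.6, 9.8, -24.3, 0], [-6.8, -0.0, 0.0, 2.6, 12.6, -23.0, 0], [-6.8, -0.0, 0.0, 2.6, 15.3, -21.3, 0], [-6.8, -0.0, 0.0, 2.6, 17.7, -19.3, 0], [-6.8, -0.0, 0.0, 2.6, 19.9, -17.1, 0]]
[[-6.8, -0.0, 0.0, 2.6, 21.8, -14.6, 0], [-6.8, -0.0, 0.0, 2.6, 23.4, -11.9, 0], [-6.8, -0.0, 0.0, 2.6, 24.6, -9.0, 0], [-6.8, -0.0, 0.0, 2.6, 25.5, -6.0, 0], [-6.8, -0.0, 0.0, 2.6, 26.1, -2.9, 0], [-6.8, -0.0, 0.0, 2.6, 26.2, 0.2, 0], [-6.8, -0.0, 0.0, 2.6, 26.0, 3.3, 0]]
```

Request:
servo_tool([
  [-7,0,0,2.6,-11.5,-23.5,0],
  [-7,0,0,2.6,-8.5,-25,0],
  [-7,0,0,2.6,-5.5,-25.5,0],
  [-7,0,0,2.6,-2.5,-26,0],
  [-7,0,0,2.6,0.5,-26,0],
  [-7,0,0,2.6,4,-26,0],
  [-7,0,0,2.6,7,-25,0],
  [-7,0,0,2.6,10,-24,0],
  [-7,0,0,2.6,12.5,-23,0],
  [-7,0,0,2.6,15,-21,0],
  [-7,0,0,2.6,17.5,-19,0],
  [-7,0,0,2.6,20,-17,0],
])

```text
clock: 2.5
tool_pos: [400.6, -415.1, 206.4]
orientation: [-28.7, 89.5, -108.3]
ft_force: [0.4, -0.4, -0.6]
finger_gap: 88.0
```

Run:
```python
from station import r
from h import *
s=r.observe();st(s);plan(s,(544,-302,190),55,0)
```

```text
t 2.5 p [ 400.6 -415.1  206.4] az 10.4 tilt -1.0 F [ 0.4 -0.4 -0.6] M [-0.067 -0.111  0.032] gap 88.0 J [ 59.  28. -23. 100.  14.  55.  40.]
n 7 rot [-44.6   0.3   0.4] dpos [143.4 113.1 -16.4]
[[-6.4, 0.0, 0.1, 2.1, 23.1, -12.2, 0], [-6.4, 0.0, 0.1, 2.2, 24.3, -9.6, 0], [-6.4, 0.0, 0.1, 2.2, 25.2, -6.8, 0], [-6.4, 0.0, 0.1, 2.2, 25.8, -4.0, 0], [-6.4, 0.0, 0.1, 2.3, 26.1, -1.1, 0], [-6.4, 0.0, 0.1, 2.3, 26.0, 1.8, 0], [-6.4, 0.0, 0.1, 2.3, 25.7, 4.7, 0]]
```

Request:
servo_tool([
  [-6.5,0,0,2,23,-12,0],
  [-6.5,0,0,2,24.5,-9.5,0],
  [-6.5,0,0,2,25,-7,0],
  [-6.5,0,0,2,26,-4,0],
  [-6.5,0,0,2,26,-1,0],
  [-6.5,0,0,2,26,2,0],
  [-6.5,0,0,2,25.5,4.5,0],
  [0,0,0,0,0,0,0],
])

```text
clock: 3.17
tool_pos: [551.0, -288.2, 191.2]
orientation: [-50.5, 89.6, -81.6]
ft_force: [0.3, 1.3, 1.0]
finger_gap: 88.3
```

Run:
```python
from station import r
from h import *
s=r.observe();st(s)
d=wristcam(r.read_camera("wrist"),s); f=d["frame"].copy()
for n in ["timer","key_grip"]: print(n,[(b["conf"],b["position"]) for b in r.boxes_of("wrist",n)][:2])
for p,c in [((544,-302,78),(0,0,255)),((534,-266,47),(255,0,0)),((571,-321,48),(0,255,0))]:
    q=proj(d,p)[0]; cv2.circle(f,(int(q[0]),int(q[1])),3,c,1); print(q)
cv2.imwrite("pics/w1.png",f)
plan(s,(544,-302,190),55,0)
```

```text
t 3.17 p [ 551.  -288.2  191.2] az 58.8 tilt -1.0 F [0.3 1.3 1. ] M [ 0.083 -0.176 -0.026] gap 88.3 J [ 47.  35. -35.  94.  23.  58.  64.]
timer [(0.74, [533.2, -291.1, 41.6])]
key_grip [(0.63, [542.6, -300.1, 74.3])]
[240.90520871 191.09783791]
[269.26784325 154.95847639]
[240.93298417 214.55606839]
n 1 rot [3.8 0.3 0.3] dpos [ -7.  -13.8  -1.2]
[[3.8, 0.3, 0.3, 1.3, -15.4, 1.2, 0]]
```

View pics/w1.png

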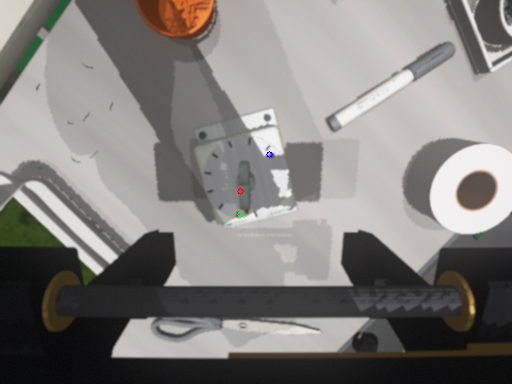

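Run:
```python
from station import r
from h import *
s=r.observe();st(s)
d=wristcam(r.read_camera("wrist"),s); f=d["frame"].copy()
np.save("pics/w2.npy",f)
cv2.imwrite("pics/w2.png",cv2.resize(f[100:235,185:305],None,fx=5,fy=4.4*5/4.4*0.88,interpolation=cv2.INTER_CUBIC))
c=cv2.resize(f[105:230,190:300],None,fx=4.5,fy=4.5,interpolation=cv2.INTER_CUBIC); cv2.imwrite("pics/w2.png",c)
m=r.cut_out("wrist","key_grip")
for k in m[:2]:
    print(k["conf"]); ys,xs=np.nonzero(k["region"]); print(xs.mean(),ys.mean(),len(xs),xs.min(),xs.max(),ys.min(),ys.max())
```

```text
t 3.32 p [ 546.6 -294.3  191. ] az 58.0 tilt -0.9999 F [ 0.5 -0.5 -0.1] M [-0.037 -0.126  0.03 ] gap 88.1 J [ 48.  35. -34.  94.  23.  58.  64.]
0.83
253.19846153846154 185.21384615384616 650 244 262 162 212
0.4
399.9542999584545 83.85002077274616 2407 334 462 39 130
```

View pics/w2.png

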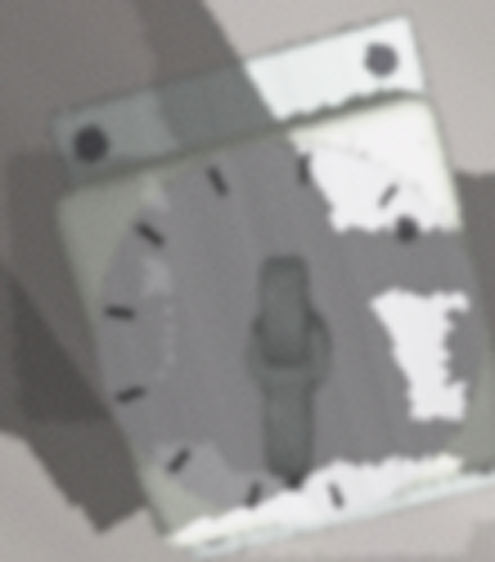

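Run:
```python
from station import r
from h import *
s=r.observe();st(s)
d=wristcam(r.read_camera("wrist"),s)
def Q(L,z): print(z,onz(d,[(x/4.5+190,y/4.5+105) for x,y in L],z).round(1)[:,:2].tolist())
Q([(285,258),(285,365),(260,300),(312,300)],78);Q([(290,345)],50);Q([(293,480)],47);Q([(405,228)],47);Q([(62,205),(425,100),(165,530)],41);Q([(380,60),(90,145)],3)
Q([(218,180),(305,168),(148,235),(120,313),(130,394),(180,461),(255,492),(336,495),(390,193)],41)
```

```text
t 3.42 p [ 545.9 -295.4  191.1] az 57.9 tilt -0.9999 F [-0.1  0.2 -0.4] M [-0.005 -0.166 -0.012] gap 88.1 J [ 48.  35. -34.  94.  23.  58.  64.]
78 [[522.4, -286.7], [540.2, -298.0], [526.8, -295.2], [532.1, -286.7]]
50 [[542.8, -299.2]]
47 [[570.1, -315.7]]
47 [[534.7, -265.4]]
41 [[492.2, -325.9], [514.6, -248.0], [566.6, -348.6]]
3 [[504.6, -251.3], [484.6, -320.8]]
41 [[505.6, -294.3], [513.3, -277.1], [507.5, -313.7], [518.6, -328.6], [535.2, -337.2], [554.4, -336.4], [569.7, -325.9], [580.1, -310.5], [527.5, -264.4]]
```

Run:
```python
from station import r
from h import *
s=r.observe();st(s)
A=np.array([[505.6, -294.3], [513.3, -277.1], [507.5, -313.7], [518.6, -328.6], [535.2, -337.2], [554.4, -336.4], [569.7, -325.9], [580.1, -310.5], [527.5, -264.4]])
x=np.linalg.lstsq(np.c_[2*A,np.ones(9)],(A**2).sum(1),rcond=None)[0];print(x[:2],np.sqrt(x[2]+x[0]**2+x[1]**2))
plan(s,(542,-299.5,58),57.6,0,n=5);
```

```text
t 3.47 p [ 545.9 -295.4  191.2] az 57.9 tilt -0.9999 F [-0.4  0.   0. ] M [-0.044 -0.097  0.014] gap 88.2 J [ 48.  35. -34.  94.  23.  58.  64.]
[ 543.21543813 -299.6695951 ] 38.105928932514786
n 5 rot [0.3 0.2 0.7] dpos [  -3.9   -4.1 -133.2]
[[0.1, 0.0, 0.1, 26.6, -0.8, -0.3, 0], [0.1, 0.0, 0.1, 26.6, -0.8, -0.3, 0], [0.1, 0.0, 0.1, 26.6, -0.9, -0.3, 0], [0.1, 0.0, 0.1, 26.6, -1.0, -0.3, 0], [0.1, 0.0, 0.1, 26.6, -1.0, -0.2, 0]]
```

Centre about (542.5,-299.5) by four agreeing measurements. Descend to just above grasp height.

Request:
servo_tool([
  [0,0,0.1,26,-1,0,0],
  [0,0,0.1,26,-1,0,0],
  [0,0,0.1,26,-1,0,0],
  [0,0,0.1,26,-1,-0.3,0],
  [0,0,0.1,20,-1,-0.3,0],
  [0,0,0,4,0,0,0],
])

```text
clock: 3.97
tool_pos: [540.6, -310.5, 62.8]
orientation: [-29.6, 89.1, -62.5]
ft_force: [-0.5, 0.4, -0.7]
finger_gap: 88.1
```

Run:
```python
from station import r
from h import *
s=r.observe();st(s)
plan(s,(542.5,-299.5,52),57.6,0);
d=r.read_camera("side"); f=d["frame"][190:330,190:350]; cv2.imwrite("pics/s2.png",cv2.resize(f,None,fx=4,fy=4,interpolation=cv2.INTER_CUBIC))
```

```text
t 3.97 p [ 540.6 -310.5   62.8] az 57.0 tilt -0.9999 F [-0.5  0.4 -0.7] M [ 0.034 -0.045  0.006] gap 88.1 J [ 46.  44. -29.  98.  29.  45.  60.]
n 1 rot [-0.6  0.8  0.4] dpos [  1.9  11.  -10.8]
[[-0.6, 0.8, 0.4, 10.7, 10.3, -4.5, 0]]
```

View pics/s2.png

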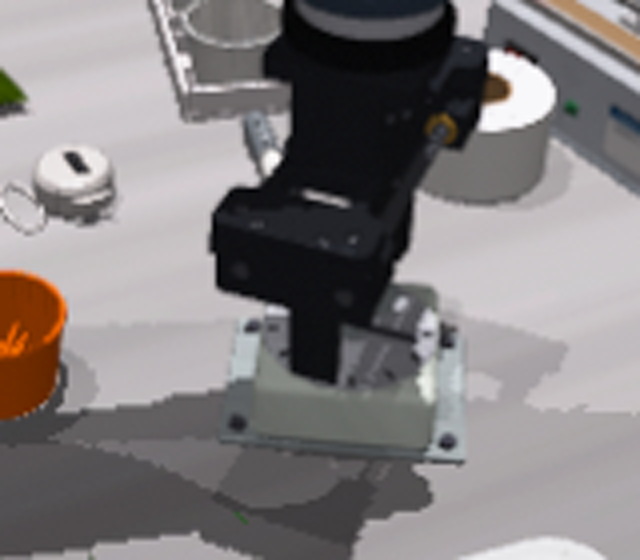

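Request:
servo_tool([
  [-0.3,0.4,0.2,4,5,-2,0],
  [-0.3,0.4,0.2,4,3,-1.5,0],
  [0,0,0,2,1.5,-0.7,0],
  [0,0,0,0,0,0,0],
])

```text
clock: 4.35
tool_pos: [544.3, -301.4, 56.5]
orientation: [-0.7, 89.8, -33.2]
ft_force: [-0.2, 0.3, 0.4]
finger_gap: 88.1
```

Run:
```python
from station import r
from h import *
s=r.observe();st(s)
plan(s,(542.5,-299.5,52),57.6,0);
```

```text
t 4.35 p [ 544.3 -301.4   56.5] az 57.5 tilt -1.0 F [-0.2  0.3  0.4] M [ 0.014 -0.14   0.   ] gap 88.1 J [ 45.  45. -29.  97.  29.  45.  60.]
n 1 rot [-0.1  0.2  0. ] dpos [-1.8  1.9 -4.5]
[[-0.1, 0.2, 0.0, 4.5, 0.6, -2.6, 0]]
```

Close with moderate grip.

Request:
servo_tool([
  [0,0,0,4,0.6,-2.5,0],
  [0,0,0,0.5,0,0,0],
  [0,0,0,0,0,0,1],
  [0,0,0,0,0,0,1],
  [0,0,0,0,0,0,1],
  [0,0,0,0,0,0,1],
  [0,0,0,0,0,0,1],
], newtons=35)

```text
clock: 4.93
tool_pos: [544.3, -299.7, 54.4]
orientation: [1.9, 89.5, -30.5]
ft_force: [0.1, -0.2, -0.5]
finger_gap: 56.9
```

Run:
```python
from station import r
from h import *
s=r.observe();st(s)
```

```text
t 4.93 p [ 544.3 -299.7   54.4] az 57.6 tilt -1.0 F [ 0.1 -0.2 -0.5] M [ 0.054 -0.097 -0.036] gap 56.9 J [ 45.  45. -29.  98.  30.  45.  59.]
```

Request:
servo_tool([
  [0,0,0,0,0,0,1],
  [0,0,0,0,0,0,1],
  [0,0,0,0,0,0,1],
  [0,0,0,0,0,0,1],
  [0,0,0,0,0,0,1],
  [0,0,0,0,0,0,1],
  [0,0,0,0,0,0,1],
  [0,0,0,0,0,0,1],
  [0,0,0,0,0,0,1],
])

```text
clock: 5.68
tool_pos: [544.4, -299.8, 54.5]
orientation: [3.3, 89.5, -29.1]
ft_force: [0.1, 0.7, -0.2]
finger_gap: 14.8
```

Run:
```python
from station import r
from h import *
s=r.observe();st(s)
```

```text
t 5.68 p [ 544.4 -299.8   54.5] az 57.5 tilt -1.0 F [ 0.1  0.7 -0.2] M [ 0.036 -0.176 -0.013] gap 14.8 J [ 45.  45. -29.  98.  30.  45.  59.]
```

Request:
servo_tool([
  [0,0,0,0,0,0,1],
  [0,0,0,0,0,0,1],
  [0,0,0,0,0,0,1],
  [0,0,0,0,0,0,1],
])

```text
clock: 6.02
tool_pos: [544.4, -299.7, 54.5]
orientation: [3.6, 89.5, -28.8]
ft_force: [-0.1, -0.8, 0.5]
finger_gap: 14.8
```

Run:
```python
from station import r
from h import *
s=r.observe();st(s)
```

```text
t 6.02 p [ 544.4 -299.7   54.5] az 57.5 tilt -1.0 F [-0.1 -0.8  0.5] M [ 0.033 -0.098 -0.015] gap 14.8 J [ 45.  45. -29.  98.  30.  45.  59.]
```

Run:
```python
from station import r
from h import *
o=[]
for n,(x,y) in {"side":(230,220),"scene":(260,220)}.items():
    d=r.read_camera(n); o.append(cv2.resize(d["frame"][y:y+100,x:x+95],None,fx=4.2,fy=4.2,interpolation=cv2.INTER_CUBIC))
cv2.imwrite("pics/s3.png",np.hstack(o)); cv2.imwrite("pics/w3.png",r.read_camera("wrist")["frame"])
```

```text
(no output)
```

View pics/s3.png

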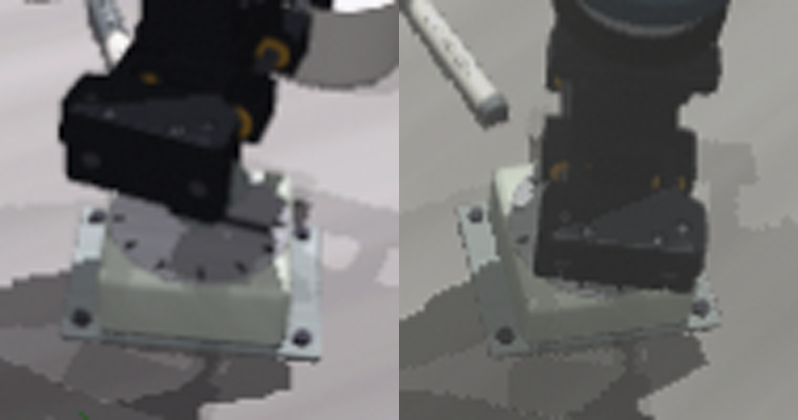

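View pics/w3.png

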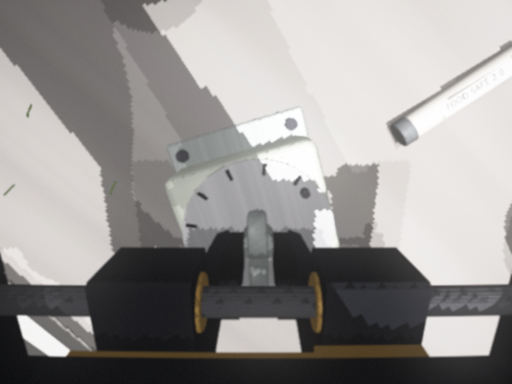

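Request:
servo_tool([
  [0,0,0,0,0,0,0.74],
  [0,0,0,0,0,0,0.74],
  [0,0,0,-3,0,0,0.74],
  [0,0,0,-2.5,0,0,0.74],
  [0,0,0,0,0,0,1],
  [0,0,0,0,0,0,1],
  [0,0,0,0,0,0,1],
  [0,0,0,0,0,0,1],
  [0,0,0,0,0,0,1],
])

```text
clock: 6.92
tool_pos: [544.4, -299.8, 60.7]
orientation: [2.6, 89.5, -29.8]
ft_force: [0.6, 0.3, 0.3]
finger_gap: 8.6
```

Run:
```python
from station import r
from h import *
s=r.observe();st(s)
```

```text
t 6.92 p [ 544.4 -299.8   60.7] az 57.6 tilt -1.0 F [0.6 0.3 0.3] M [ 0.023 -0.145  0.066] gap 8.6 J [ 45.  45. -30.  98.  29.  45.  59.]
```

Request:
servo_tool([
  [3,0,0,1.5,0,0,1],
  [6,0,0,0.5,0,0,1],
  [6,0,0,0,0,0,1],
  [6,0,0,0,0,0,1],
  [6,0,0,0,0,0,1],
], newtons=45)

```text
clock: 7.33
tool_pos: [543.8, -300.3, 60.6]
orientation: [19.7, 89.6, -40.7]
ft_force: [-0.4, 0.2, -0.4]
finger_gap: 9.1
```

Run:
```python
from station import r
from h import *
s=r.observe();st(s)
```

```text
t 7.33 p [ 543.8 -300.3   60.6] az 29.6 tilt -1.0 F [-0.4  0.2 -0.4] M [-0.045  0.038  0.139] gap 9.1 J [ 41.  43. -23.  98.  23.  43.  36.]
```

Request:
servo_tool([
  [7,0,0,0,0,0,1],
  [7,0,0,0,0,0,1],
  [7,0,0,0,0,0,1],
  [7,0,0,0,0,0,1],
  [7,0,0,0,0,0,1],
  [7,0,0,0,0,0,1],
  [7,0,0,0,0,0,1],
  [7,0,0,0,0,0,1],
  [7,0,0,0,0,0,1],
  [7,0,0,0,0,0,1],
  [4,0,0,0,0,0,1],
  [0,0,0,0,0,0,1],
])

```text
clock: 8.33
tool_pos: [541.6, -300.1, 60.7]
orientation: [51.9, 89.7, -84.6]
ft_force: [0.3, -0.6, -0.5]
finger_gap: 8.7
```

Run:
```python
from station import r
from h import *
s=r.observe();st(s)
cv2.imwrite("pics/w4.png",r.read_camera("wrist")["frame"])
```

```text
t 8.33 p [ 541.6 -300.1   60.7] az -46.5 tilt -1.0 F [ 0.3 -0.6 -0.5] M [-0.164  0.088 -0.046] gap 8.7 J [ 28.  41.  -4.  99.   5.  40. -26.]
```

View pics/w4.png

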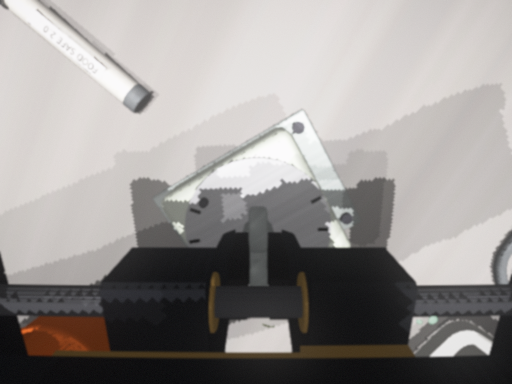

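Request:
servo_tool([
  [7,0,0,0,0,0,1],
  [7,0,0,0,0,0,1],
  [7,0,0,0,0,0,1],
  [7,0,0,0,0,0,1],
  [7,0,0,0,0,0,1],
  [7,0,0,0,0,0,1],
  [4,0,0,0,0,0,1],
  [0,0,0,0,0,0,1],
  [0,0,0,0,0,0,1],
  [0,0,0,0,0,0,0.5],
  [0,0,0,0,0,0,0.4],
  [0,0,0,0,0,0,0.4],
])

```text
clock: 9.38
tool_pos: [541.2, -298.3, 60.5]
orientation: [59.2, 89.9, -123.3]
ft_force: [0.2, -0.0, -0.1]
finger_gap: 26.5
```

Run:
```python
from station import r
from h import *
s=r.observe();st(s)
```

```text
t 9.38 p [ 541.2 -298.3   60.5] az -92.4 tilt -1.0 F [ 0.2 -0.  -0.1] M [ 0.038 -0.    -0.017] gap 26.5 J [ 19.  41.   7. 100.  -7.  40. -62.]
```

Request:
servo_tool([
  [0,0,0,-25,0,0,0.4],
  [0,0,0,-25,0,0,0.4],
  [-7,0,0,-10,0,0,0.4],
  [-7,0,0,0,0,0,0.4],
  [-7,0,0,0,0,0,0.4],
  [-7,0,0,0,0,0,0.4],
  [-7,0,0,0,0,0,0.4],
  [-7,0,0,0,0,0,0.4],
  [-7,0,0,0,0,0,0.4],
  [-7,0,0,0,0,0,0.4],
  [-7,0,0,0,0,0,0.4],
  [-7,0,0,0,0,0,0.4],
])

```text
clock: 10.38
tool_pos: [541.1, -297.5, 123.4]
orientation: [-17.6, 90.0, -128.1]
ft_force: [0.7, -0.4, 0.9]
finger_gap: 52.9
```

Run:
```python
from station import r
from h import *
s=r.observe();st(s)
o=[]
for n,(x,y) in {"side":(230,220),"scene":(260,220)}.items():
    d=r.read_camera(n); o.append(cv2.resize(d["frame"][y:y+100,x:x+95],None,fx=4.2,fy=4.2,interpolation=cv2.INTER_CUBIC))
cv2.imwrite("pics/s5.png",np.hstack(o))
```

```text
t 10.38 p [ 541.1 -297.5  123.4] az -20.5 tilt -1.0 F [ 0.7 -0.4  0.9] M [-0.074 -0.065 -0.014] gap 52.9 J [ 32.  36. -10.  98.   8.  47.  -2.]
```

View pics/s5.png

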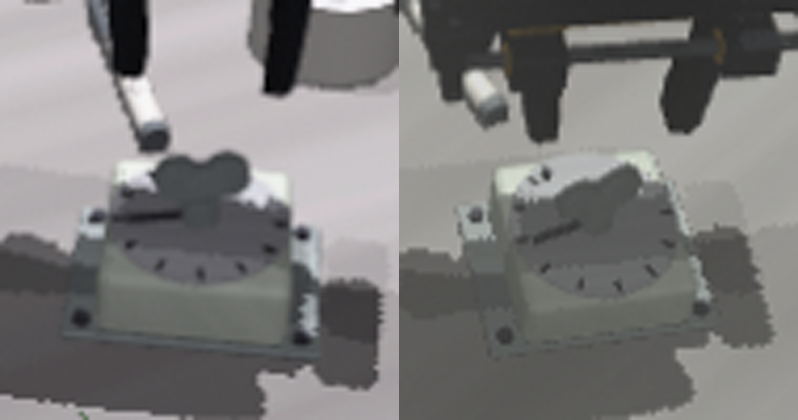

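Request:
servo_tool([
  [-7,0,0,0,0,0,0.4],
  [-7,0,0,0,0,0,0.4],
  [-7,0,0,0,0,0,0.4],
  [-7,0,0,0,0,0,0.4],
  [-7,0,0,0,0,0,0.4],
  [-7,0,0,0,0,0,0.4],
  [-7,0,0,0,0,0,0.4],
  [-7,0,0,0,0,0,0.4],
  [-7,0,0,0,0,0,0.4],
  [-7,0,0,0,0,0,0.4],
  [-7,0,0,0,0,0,0.4],
  [-7,0,0,0,0,0,0.4],
])

```text
clock: 11.48
tool_pos: [540.5, -297.6, 122.9]
orientation: [179.4, 89.9, 153.7]
ft_force: [-0.5, 0.7, -0.9]
finger_gap: 52.6
```

Run:
```python
from station import r
from h import *
s=r.observe();st(s);plan(s,(542.3,-299.5,115),87.6,0.4)
```

```text
t 11.48 p [ 540.5 -297.6  122.9] az 64.3 tilt -1.0 F [-0.5  0.7 -0.9] M [ 0.004 -0.132 -0.044] gap 52.6 J [ 46.  39. -30.  97.  24.  51.  70.]
n 4 rot [-23.3  -0.1  -0. ] dpos [ 1.8 -1.9 -7.9]
[[-5.8, -0.0, -0.0, 2.0, -0.2, 0.6, 0.4], [-5.8, -0.0, -0.0, 2.0, -0.3, 0.6, 0.4], [-5.8, -0.0, -0.0, 2.0, -0.4, 0.6, 0.4], [-5.8, -0.0, -0.0, 2.0, -0.4, 0.5, 0.4]]
```

Request:
servo_tool([
  [-6,0,0,2,0,0.6,0.4],
  [-6,0,0,2,0,0.6,0.4],
  [-6,0,0,2,0,0.6,0.4],
  [-4,0,0,2,0,0.5,0.4],
  [0,0,0,0,0,0,0.4],
  [0,0,0,0,0,0,0.4],
])

```text
clock: 11.98
tool_pos: [541.9, -298.8, 113.8]
orientation: [150.7, 89.8, 147.0]
ft_force: [0.4, -0.2, -0.4]
finger_gap: 52.7
```

Run:
```python
from station import r
from h import *
s=r.observe();st(s);plan(s,(542.3,-299.5,59.5),87.6,0.4,n=3)
d=wristcam(r.read_camera("wrist"),s); f=d["frame"].copy()
for p in [(542.3+22,-299.5-1,78),(542.3-22,-299.5+1,78)]:
    q=proj(d,p)[0]; cv2.circle(f,(int(q[0]),int(q[1])),2,(0,0,255),1)
cv2.imwrite("pics/w6.png",f)
```

```text
t 11.98 p [ 541.9 -298.8  113.8] az 86.3 tilt -1.0 F [ 0.4 -0.2 -0.4] M [ 0.078 -0.164 -0.005] gap 52.7 J [ 49.  41. -35.  96.  29.  52.  89.]
n 3 rot [-1.3 -0.1 -0.1] dpos [  0.4  -0.7 -54.3]
[[-0.4, -0.0, -0.0, 18.1, -0.2, 0.2, 0.4], [-0.4, -0.0, -0.0, 18.1, -0.2, 0.2, 0.4], [-0.4, -0.0, -0.0, 18.1, -0.2, 0.2, 0.4]]
```

View pics/w6.png

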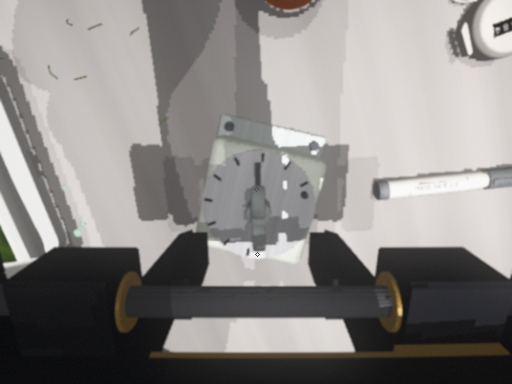

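Request:
servo_tool([
  [-0.4,0,0,18,-0.2,0.2,0.4],
  [-0.4,0,0,18,-0.2,0.2,0.4],
  [-0.4,0,0,14,-0.2,0.2,0.4],
  [0,0,0,3,0,0,0.4],
  [0,0,0,0,0,0,0.4],
])

```text
clock: 12.45
tool_pos: [543.5, -300.2, 60.4]
orientation: [-111.7, 89.9, -114.9]
ft_force: [0.1, 0.6, 0.6]
finger_gap: 52.8
```

Run:
```python
from station import r
from h import *
s=r.observe();st(s);plan(s,(542.3,-299.5,59.5),87.6,0.4,n=1)
```

```text
t 12.45 p [ 543.5 -300.2   60.4] az 86.8 tilt -1.0 F [0.1 0.6 0.6] M [ 0.045 -0.179 -0.031] gap 52.8 J [ 47.  46. -33.  97.  32.  47.  87.]
n 1 rot [-0.8 -0.   0.1] dpos [-1.2  0.7 -0.9]
[[-0.8, -0.0, 0.1, 0.9, 0.6, -1.2, 0.4]]
```

Request:
servo_tool([
  [-0.6,0,0,0.5,0.5,-1,1],
  [0,0,0,0,0,0,1],
  [0,0,0,0,0,0,1],
  [0,0,0,0,0,0,1],
  [0,0,0,0,0,0,1],
  [0,0,0,0,0,0,1],
  [0,0,0,0,0,0,1],
  [0,0,0,0,0,0,1],
  [0,0,0,0,0,0,1],
  [0,0,0,0,0,0,1],
])

```text
clock: 13.28
tool_pos: [544.2, -298.9, 63.0]
orientation: [-19.7, 89.8, -22.4]
ft_force: [0.8, 0.2, 0.5]
finger_gap: 8.2
```

Run:
```python
from station import r
from h import *
s=r.observe();st(s)
```

```text
t 13.28 p [ 544.2 -298.9   63. ] az 87.3 tilt -1.0 F [0.8 0.2 0.5] M [ 0.147 -0.126  0.055] gap 8.2 J [ 47.  45. -33.  97.  32.  47.  87.]
```

Request:
servo_tool([
  [3,0,0,1,0,0,1],
  [6,0,0,1,0,0,1],
  [7,0,0,0,0,0,1],
  [7,0,0,0,0,0,1],
  [7,0,0,0,0,0,1],
  [7,0,0,0,0,0,1],
  [7,0,0,0,0,0,1],
  [5,0,0,0,0,0,1],
  [2,0,0,0,0,0,1],
])

```text
clock: 14.03
tool_pos: [543.6, -299.9, 63.0]
orientation: [-3.7, 89.8, -59.0]
ft_force: [-0.2, 1.1, -0.9]
finger_gap: 8.7
```

Run:
```python
from station import r
from h import *
s=r.observe();st(s)
cv2.imwrite("pics/w7.png",r.read_camera("wrist")["frame"])
```

```text
t 14.03 p [ 543.6 -299.9   63. ] az 34.6 tilt -1.0 F [-0.2  1.1 -0.9] M [-0.052 -0.102  0.122] gap 8.7 J [ 39.  42. -21.  98.  20.  43.  43.]
```

View pics/w7.png

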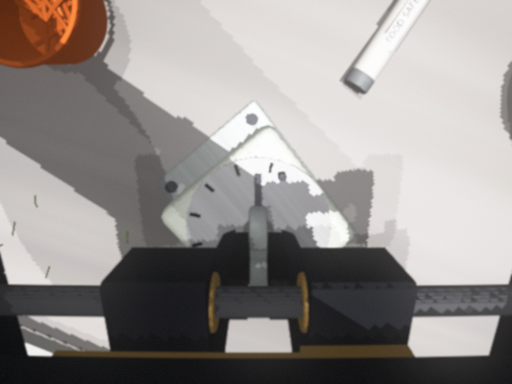

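Request:
servo_tool([
  [4,0,0,0,0,0,1],
  [4,0,0,0,0,0,1],
  [3,0,0,0,0,0,1],
])

```text
clock: 14.33
tool_pos: [543.4, -300.0, 63.0]
orientation: [-4.0, 89.8, -70.5]
ft_force: [-0.4, 0.5, -0.5]
finger_gap: 8.6
```

Run:
```python
from station import r
from h import *
s=r.observe();st(s)
```

```text
t 14.33 p [ 543.4 -300.    63. ] az 23.5 tilt -1.0 F [-0.4  0.5 -0.5] M [ 0.026 -0.094  0.246] gap 8.6 J [ 37.  42. -18.  98.  18.  43.  34.]
```

Request:
servo_tool([
  [3,0,0,0,0,0,1],
  [4,0,0,0,0,0,1],
])

```text
clock: 14.5
tool_pos: [543.4, -300.0, 63.0]
orientation: [-3.9, 89.8, -77.3]
ft_force: [-1.1, -0.7, -1.0]
finger_gap: 9.6
```

Run:
```python
from station import r
from h import *
s=r.observe();st(s)
```

```text
t 14.5 p [ 543.4 -300.    63. ] az 16.6 tilt -1.0 F [-1.1 -0.7 -1. ] M [-0.08  -0.103  0.996] gap 9.6 J [ 36.  42. -16.  98.  16.  42.  28.]
```

Request:
servo_tool([
  [0,0,0,0,0,0,1],
  [0,0,0,0,0,0,0.5],
  [0,0,0,0,0,0,0.4],
  [0,0,0,0,0,0,0.4],
  [0,0,0,0,0,0,0.4],
  [0,0,0,-25,0,0,0.4],
  [0,0,0,-35,0,0,0.4],
  [0,0,0,-40,0,0,0.4],
  [0,0,0,-40,0,0,0.2],
  [0,0,0,0,0,0,0.2],
  [0,0,0,0,0,0,0.2],
])

```text
clock: 15.42
tool_pos: [542.1, -299.0, 207.4]
orientation: [-86.4, 89.9, -159.3]
ft_force: [-1.5, 0.7, -0.3]
finger_gap: 69.9
```

Run:
```python
from station import r
from h import *
s=r.observe();st(s)
d=wristcam(r.read_camera("wrist"),s); f=d["frame"]; print(proj(d,[(542.5,-299.5,60),(534.7,-265.4,47)]))
q=proj(d,[(542.5,-299.5,60)])[0].astype(int);x,y=q-60
cv2.imwrite("pics/w8.png",cv2.resize(f[y:y+120,x:x+120],None,fx=4.5,fy=4.5,interpolation=cv2.INTER_CUBIC));print(x,y)
```

```text
t 15.42 p [ 542.1 -299.   207.4] az 17.1 tilt -1.0 F [-1.5  0.7 -0.3] M [-0.009 -0.058 -0.023] gap 69.9 J [ 38.  31. -19.  94.  12.  57.  32.]
[[257.98780243 182.19862677]
 [260.62115633 145.20247644]]
197 122
```

View pics/w8.png

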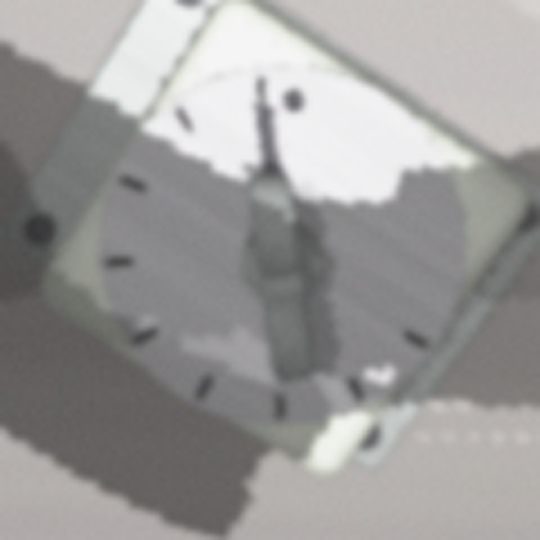

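Run:
```python
from station import r
from h import *
s=r.observe();st(s)
d=wristcam(r.read_camera("wrist"),s)
def Q(L,z): return onz(d,[(x/4.5+197,y/4.5+122) for x,y in L],z)[:,:2]
P=Q([(263,100),(268,150),(293,100)],47);B=Q([(272,180),(292,375)],78)
c=Q([(285,265)],55)[0]; print(P,B,c)
v=B[0]-B[1];print("blade az",np.degrees(np.arctan2(v[1],v[0])), "mid",B.mean(0))
for q in P: v=q-(542.5,-299.5);print(np.degrees(np.arctan2(v[1],v[0])))
plan(s,(542,-200,215),0,0.2)
plan(s,(535.5,40,215),0,0.2)
```

```text
t 15.47 p [ 542.9 -299.3  208. ] az 17.1 tilt -1.0 F [ 0.1 -1.3  0.9] M [-0.105 -0.162 -0.054] gap 70.3 J [ 38.  31. -19.  94.  12.  57.  32.]
[[ 530.51445125 -266.48393576]
 [ 534.8557356  -276.83260429]
 [ 536.88835029 -264.51604396]] [[ 536.19911199 -277.82456504]
 [ 552.49279867 -316.36607997]] [ 545.76207282 -299.22624951]
blade az 112.91654051451125 mid [ 544.34595533 -297.09532251]
109.95199725747288
108.63596411161645
99.11297809132283
n 3 rot [17.1  0.1  0.1] dpos [-0.9 99.3  7. ]
[[5.7, 0.0, 0.0, -2.4, 9.5, -31.7, 0.2], [5.7, 0.0, 0.0, -2.4, 6.3, -32.5, 0.2], [5.7, 0.0, 0.0, -2.4, 3.0, -33.0, 0.2]]
n 9 rot [17.1  0.1  0.1] dpos [ -7.4 339.3   7. ]
[[1.9, 0.0, 0.0, -0.8, 10.3, -36.3, 0.2], [1.9, 0.0, 0.0, -0.8, 9.1, -36.6, 0.2], [1.9, 0.0, 0.0, -0.8, 7.9, -36.9, 0.2], [1.9, 0.0, 0.0, -0.8, 6.7, -37.1, 0.2], [1.9, 0.0, 0.0, -0.8, 5.4, -37.3, 0.2], [1.9, 0.0, 0.0, -0.8, 4.2, -37.5, 0.2], [1.9, 0.0, 0.0, -0.8, 2.9, -37.6, 0.2], [1.9, 0.0, 0.0, -0.8, 1.7, -37.7, 0.2], [1.9, 0.0, 0.0, -0.8, 0.4, -37.7, 0.2]]
```

Request:
servo_tool([
  [2,0,0,-1,10,-36,0.2],
  [2,0,0,-1,9,-36.5,0.2],
  [2,0,0,-1,8,-37,0.2],
  [2,0,0,-1,7,-37,0.2],
  [2,0,0,-1,5,-37,0.2],
  [2,0,0,-1,4,-37,0.2],
  [2,0,0,-1,3,-37,0.2],
  [2,0,0,-1,2,-36,0.2],
  [2,0,0,0,0,-24,0.2],
  [0,0,0,0,0,0,0.2],
  [0,0,0,0,0,0,0.2],
])

```text
clock: 16.43
tool_pos: [528.8, 34.9, 196.7]
orientation: [-92.7, 88.3, 175.4]
ft_force: [0.7, -0.8, -1.1]
finger_gap: 70.5
```

Run:
```python
from station import r
from h import *
s=r.observe();st(s);plan(s,(535.5,40,215),0,0.2)
d=wristcam(r.read_camera("wrist"),s)
f=d["frame"].copy()
for y in (-10,90):
    q=proj(d,(534,y,113))[0]; cv2.circle(f,(int(q[0]),int(q[1])),3,(0,0,255),1);print(q)
cv2.imwrite("pics/w9.png",f)
for n in ["carrier_handle","carrier"]:
  for b in r.boxes_of("wrist",n)[:2]: print(n,b["conf"],b["position"])
```

```text
t 16.43 p [528.8  34.9 196.7] az -2.0 tilt -0.9996 F [ 0.7 -0.8 -1.1] M [-0.079 -0.131  0.   ] gap 70.5 J [  8.  25. -21. 106.  10.  53. -20.]
n 1 rot [-2.  -0.1  1.7] dpos [ 6.7  5.1 18.3]
[[-2.0, -0.1, 1.7, -18.5, 6.0, -5.4, 0.2]]
[268.40363692 252.68166652]
[265.05571365 129.68979049]
carrier_handle 0.7 [538.2, 58.0, 21.6]
carrier 0.92 [533.3, 53.3, 23.0]
```

View pics/w9.png

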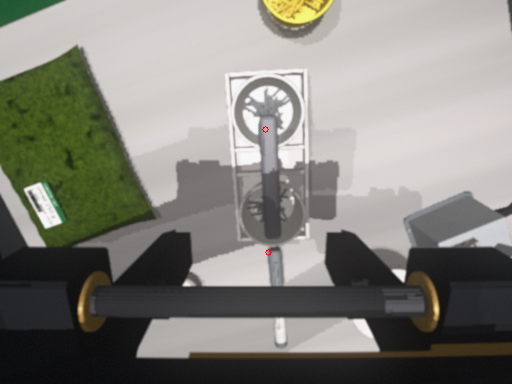

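Run:
```python
from station import r
from h import *
s=r.observe();st(s)
d=wristcam(r.read_camera("wrist"),s)
f=d["frame"];cv2.imwrite("pics/w10.png",cv2.resize(f[55:260,210:330],None,fx=2.9,fy=2.9,interpolation=cv2.INTER_CUBIC))
plan(s,(535.5,40,170),0,0.2)
```

```text
t 16.58 p [529.3  32.6 197.2] az -2.2 tilt -0.9996 F [-0.4 -0.6 -0.1] M [-0.075 -0.108 -0.019] gap 70.4 J [  8.  25. -21. 106.  10.  53. -19.]
n 1 rot [-2.2 -0.1  1.7] dpos [  6.2   7.4 -27.2]
[[-2.2, -0.1, 1.7, 27.1, 6.7, -7.6, 0.2]]
```

View pics/w10.png

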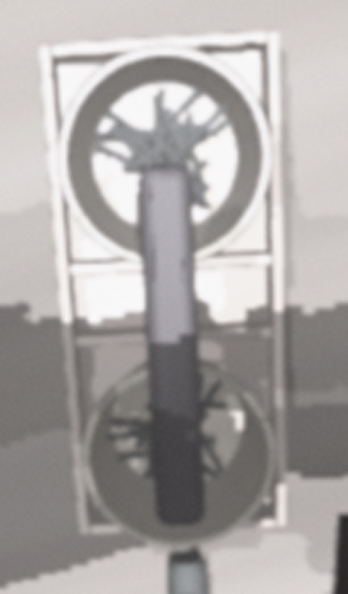

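Run:
```python
from station import r
from h import *
s=r.observe();st(s)
d=wristcam(r.read_camera("wrist"),s)
Q=lambda L,z: onz(d,[(x/2.9+210,y/2.9+55) for x,y in L],z)[:,:2]
A=Q([(163,172),(181,520)],113);print(A,A.mean(0));v=A[0]-A[1];print(np.degrees(np.arctan2(v[1],v[0]))-90,np.linalg.norm(v))
B=Q([(42,50),(275,38),(83,532),(278,522)],22);print(B,B.mean(0));v=B[0]-B[2]+B[1]-B[3];print(np.degrees(np.arctan2(v[1],v[0]))-90)
```

```text
t 16.63 p [529.6  32.1 197.5] az -2.3 tilt -0.9996 F [ 0.6  0.3 -0.1] M [-0.043 -0.041  0.03 ] gap 70.2 J [  8.  24. -21. 106.  10.  53. -19.]
[[536.42596573  98.07175237]
 [538.46689735   3.11110936]] [537.44643154  50.59143086]
1.2312339529001832 94.98257272388774
[[496.14724179 138.34203561]
 [575.46449807 138.86963604]
 [500.14007324 -40.40085186]
 [576.96706331 -38.21402798]] [537.1797191   49.64919795]
0.8848075156196842
```

Run:
```python
from station import r
from h import *
s=r.observe();st(s)
plan(s,(536.8,48,150),1,0.4,n=3)
```

```text
t 16.68 p [529.7  32.  197.7] az -2.3 tilt -0.9996 F [0.3 0.1 0.2] M [-0.052 -0.082  0.01 ] gap 70.4 J [  8.  24. -21. 106.  10.  53. -20.]
n 3 rot [-3.3 -0.1  1.6] dpos [  7.1  16.  -47.7]
[[-1.1, -0.0, 0.5, 15.8, 2.6, -5.4, 0.4], [-1.1, -0.0, 0.5, 15.9, 2.5, -5.4, 0.4], [-1.1, -0.0, 0.5, 15.9, 2.5, -5.3, 0.4]]
```

Request:
servo_tool([
  [-1,0,0.5,16,2.5,-5.5,0.4],
  [-1,0,0.5,16,2.5,-5.5,0.4],
  [-1,0,0.5,12,2.5,-5,0.4],
  [0,0,0,0,0,0,0.4],
  [0,0,0,0,0,0,0.4],
])

```text
clock: 17.1
tool_pos: [538.9, 40.3, 152.7]
orientation: [58.9, 89.9, -30.9]
ft_force: [-0.1, -0.5, 0.2]
finger_gap: 52.7
```

Run:
```python
from station import r
from h import *
s=r.observe();st(s)
d=wristcam(r.read_camera("wrist"),s);cv2.imwrite("pics/w11.png",d["frame"])
plan(s,(536.8,48,120),1,0.4,n=2)
```

```text
t 17.1 p [538.9  40.3 152.7] az 0.2 tilt -1.0 F [-0.1 -0.5  0.2] M [-0.04  -0.072 -0.041] gap 52.7 J [  7.  28. -20. 108.  13.  46. -20.]
n 2 rot [-0.8  0.1 -0.1] dpos [ -2.1   7.7 -32.7]
[[-0.4, 0.0, -0.1, 16.4, -1.1, -3.9, 0.4], [-0.4, 0.0, -0.1, 16.4, -1.0, -3.9, 0.4]]
```

View pics/w11.png

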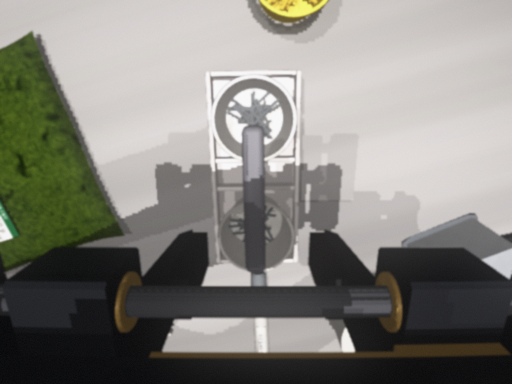

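Run:
```python
from station import r
from h import *
s=r.observe();st(s)
d=wristcam(r.read_camera("wrist"),s)
print(onz(d,[(253,127),(258,270)],113),onz(d,[(208,72),(301,72),(215,262),(298,262)],22))
plan(s,(536.8,48,105),1,0.4,n=2)
```

```text
t 17.15 p [538.9  40.1 152.8] az 0.1 tilt -1.0 F [-1.   0.5 -1.3] M [-0.044 -0.065 -0.015] gap 53.0 J [  7.  28. -20. 108.  13.  46. -20.]
[[536.42662335  99.81722872 113.        ]
 [539.673151     4.21776936 113.        ]] [[496.95271919 140.00742693  22.        ]
 [576.03655681 140.22874075  22.        ]
 [496.48891673 -39.40456204  22.        ]
 [580.42296285 -39.25465963  22.        ]]
n 2 rot [-0.9  0.1 -0.1] dpos [ -2.1   7.9 -47.8]
[[-0.4, 0.0, -0.1, 23.9, -1.1, -4.0, 0.4], [-0.4, 0.0, -0.1, 23.9, -1.0, -4.0, 0.4]]
```

Request:
servo_tool([
  [-0.5,0,0,18,-0.3,-5,0.4],
  [-0.5,0,0,18,-0.3,-5,0.4],
  [-0.3,0,0,16,0,-2,0.4],
  [0,0,0,6,0,0,0.4],
  [0,0,0,2,0,0,0.4],
  [0,0,0,0,0,0,0.4],
])

```text
clock: 17.7
tool_pos: [543.5, 49.1, 96.9]
orientation: [79.2, 89.3, -9.7]
ft_force: [-0.3, -0.1, -0.1]
finger_gap: 52.7
```

Run:
```python
from station import r
from h import *
s=r.observe();st(s)
plan(s,(538,50,86),1.2,0.4,n=2)
```

```text
t 17.7 p [543.5  49.1  96.9] az 1.0 tilt -0.9999 F [-0.3 -0.1 -0.1] M [-0.016 -0.045 -0.033] gap 52.7 J [  4.  33. -19. 109.  16.  39. -23.]
n 2 rot [-0.2  0.1 -0.7] dpos [ -5.5   0.9 -10.9]
[[-0.1, 0.1, -0.3, 5.4, -2.8, -0.5, 0.4], [-0.1, 0.1, -0.3, 5.4, -2.8, -0.5, 0.4]]
```

Request:
servo_tool([
  [0,0,-0.4,6,-3,-0.5,0.4],
  [0,0,-0.3,5,-2.5,-0.5,0.4],
  [0,0,0,2,0,0,0.4],
  [0,0,0,0,0,0,0.4],
])

```text
clock: 18.03
tool_pos: [539.5, 49.2, 85.5]
orientation: [48.9, 89.8, -40.2]
ft_force: [0.2, -0.1, -1.0]
finger_gap: 52.6
```

Run:
```python
from station import r
from h import *
s=r.observe();st(s)
plan(s,(538,50,86),1.2,0.4,n=1)
o=[]
for n,(x,y) in {"side":(190,130),"scene":(180,120)}.items():
    d=r.read_camera(n); o.append(cv2.resize(d["frame"][y:y+100,x:x+100],None,fx=4,fy=4,interpolation=cv2.INTER_CUBIC))
cv2.imwrite("pics/s12.png",np.hstack(o))
```

```text
t 18.03 p [539.5  49.2  85.5] az 0.9 tilt -1.0 F [ 0.2 -0.1 -1. ] M [-0.037 -0.078 -0.025] gap 52.6 J [  4.  34. -18. 110.  17.  38. -23.]
n 1 rot [-0.3  0.1 -0.2] dpos [-1.5  0.8  0.5]
[[-0.3, 0.1, -0.2, -0.5, -1.5, -0.9, 0.4]]
```

View pics/s12.png

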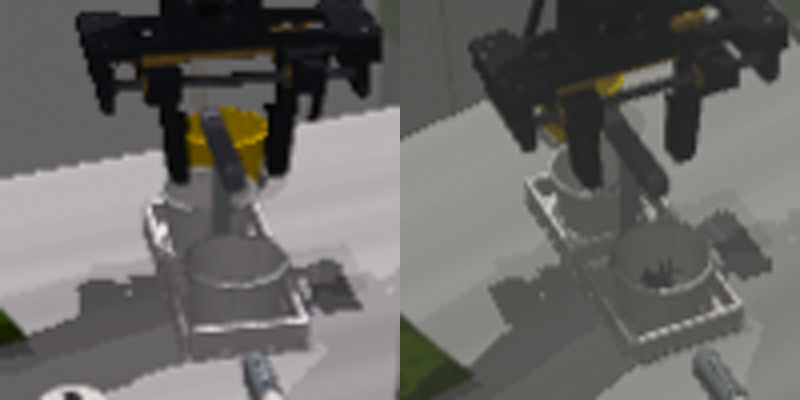

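Request:
servo_tool([
  [0,0,-0.2,0,-1.5,0,0.6],
  [0,0,0,0,0,0,0.75],
  [0,0,0,0,0,0,0.75],
  [0,0,0,0,0,0,1],
  [0,0,0,0,0,0,1],
  [0,0,0,0,0,0,1],
  [0,0,0,0,0,0,1],
  [0,0,0,0,0,0,1],
  [0,0,0,0,0,0,1],
  [0,0,0,0,0,0,1],
  [0,0,0,0,0,0,1],
], newtons=55)

```text
clock: 19.05
tool_pos: [537.3, 49.2, 86.1]
orientation: [-33.8, 89.8, -122.9]
ft_force: [-0.3, -0.1, 0.4]
finger_gap: 13.1
```

Run:
```python
from station import r
from h import *
s=r.observe();st(s)
```

```text
t 19.05 p [537.3  49.2  86.1] az 0.9 tilt -1.0 F [-0.3 -0.1  0.4] M [-0.015  0.018  0.013] gap 13.1 J [  4.  34. -18. 110.  17.  39. -23.]
```

Gripped (13–14 mm). Lift slowly a little first and check the moment.

Request:
servo_tool([
  [0,0,0,-4,0,0,1],
  [0,0,0,-6,0,0,1],
  [0,0,0,-6,0,0,1],
  [0,0,0,-6,0,0,1],
  [0,0,0,-3,0,0,1],
  [0,0,0,0,0,0,1],
  [0,0,0,0,0,0,1],
  [0,0,0,0,0,0,1],
])

```text
clock: 19.72
tool_pos: [536.0, 48.7, 112.6]
orientation: [-54.7, 89.7, -143.8]
ft_force: [-0.2, 0.2, -5.4]
finger_gap: 13.1
```

Run:
```python
from station import r
from h import *
s=r.observe();st(s)
o=[]
for n,(x,y) in {"side":(190,130),"scene":(180,120)}.items():
    d=r.read_camera(n); o.append(cv2.resize(d["frame"][y:y+100,x:x+100],None,fx=4,fy=4,interpolation=cv2.INTER_CUBIC))
cv2.imwrite("pics/s13.png",np.hstack(o));cv2.imwrite("pics/w13.png",r.read_camera("wrist")["frame"])
```

```text
t 19.72 p [536.   48.7 112.6] az 0.9 tilt -1.0 F [-0.2  0.2 -5.4] M [-0.063 -0.11  -0.004] gap 13.1 J [  5.  32. -19. 109.  15.  42. -22.]
```

View pics/s13.png

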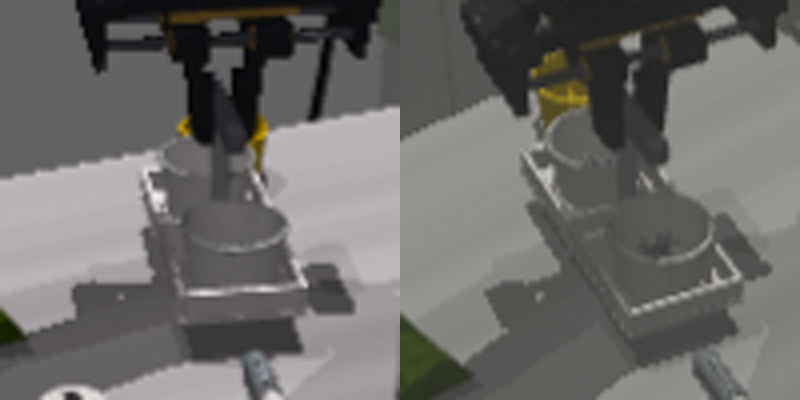

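View pics/w13.png

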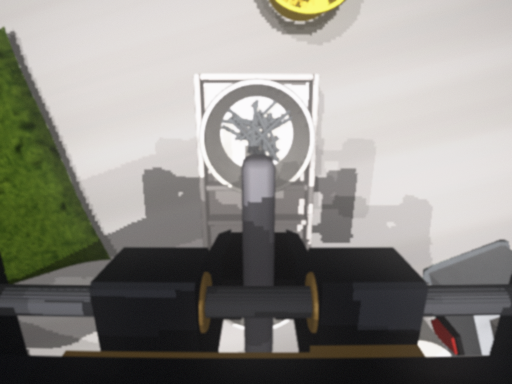

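Request:
servo_tool([
  [0,0,0,-8,0,0,1],
  [0,0,0,-12,0,0,1],
  [0,0,0,-14,0,0,1],
  [0,0,0,-14,-4,0,1],
  [0,0,0,-14,-5,0,1],
  [0,0,0,-14,-6,0,1],
  [0,0,0,-14,-6,0,1],
  [0,0,0,-12,-5,0,1],
  [0,0,0,-8,-3,0,1],
  [0,0,0,-4,0,0,1],
  [0,0,0,0,0,0,1],
  [0,0,0,0,0,0,1],
])

```text
clock: 20.87
tool_pos: [505.9, 49.5, 239.7]
orientation: [-37.1, 89.8, -126.1]
ft_force: [-0.1, -0.3, -5.1]
finger_gap: 12.9
```

Run:
```python
from station import r
from h import *
s=r.observe();st(s);plan(s,(508,47,236),0.9,1)
for n in("side","scene"):
    d=r.read_camera(n); cv2.imwrite(f"pics/{n}14.png",d["frame"])
    for b in r.boxes_of(n,"carrier")[:1]: print(b)
```

```text
t 20.87 p [505.9  49.5 239.7] az 1.0 tilt -1.0 F [-0.1 -0.3 -5.1] M [-0.022 -0.142  0.058] gap 12.9 J [  8.  19. -23. 108.   9.  55. -18.]
n 1 rot [0.1 0.2 0.1] dpos [ 2.1 -2.5 -3.7]
[[0.1, 0.2, 0.1, 3.7, 2.1, 2.5, 1]]
{'position': [502.0, 0.8, 170.8], 'conf': 0.78}
{'position': [492.1, 17.5, 167.4], 'conf': 0.66}
```

View pics/side14.png

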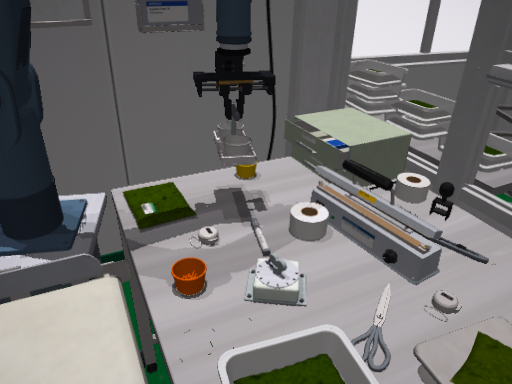

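View pics/scene14.png

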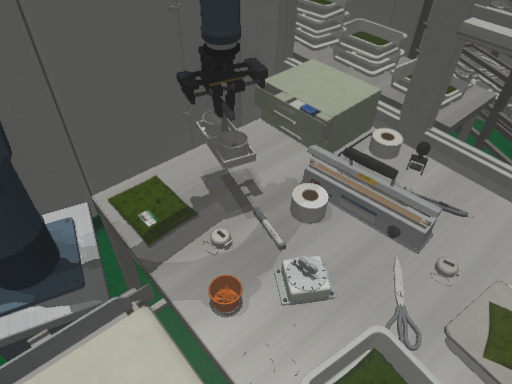

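Request:
servo_tool([
  [0,0,0,2,0,0,1],
  [0,0,0,1.5,0,0,1],
  [0,0,0,0,0,0,1],
  [0,0,0,0,0,0,1],
])

```text
clock: 21.4
tool_pos: [504.8, 49.3, 233.0]
orientation: [-69.8, 89.5, -158.8]
ft_force: [-0.7, 0.8, -5.3]
finger_gap: 13.3
```

Run:
```python
from station import r
from h import *
s=r.observe();st(s)
R=ang(s["orientation"]);p=np.array(s["tool_pos"]); c=np.array([p[0],p[1],p[2]-86]); c[1]+=1
a=np.radians(1.0); 
def model(t):
    Rz=Ro.from_euler('z',1,degrees=True)*Ro.from_euler('x',t,degrees=True)
    L=[(-41,-91,22),(41,-91,22),(41,91,22),(-41,91,22),(-41,-91,0),(41,-91,0),(0,-50,113),(0,50,113)]
    h=np.array([0,0,104.]); hw=p+np.array([0,1,18])
    return hw+Rz.apply(np.array(L)-h)
o=[]
for n,(x,y) in {"side":(195,90),"scene":(170,85)}.items():
    d=r.read_camera(n); f=cv2.resize(d["frame"][y:y+95,x:x+95],None,fx=4.2,fy=4.2,interpolation=cv2.INTER_CUBIC)
    for t,col in ((0,(0,0,255)),(5,(0,255,0))):
        q=((proj(d,model(t))-(x,y)+.5)*4.2).astype(int)
        cv2.polylines(f,[q[:4].reshape(-1,1,2)],True,col,1)
        for k in q[4:]: cv2.circle(f,tuple(int(v) for v in k),2,col,-1)
    o.append(f)
cv2.imwrite("pics/s15.png",np.hstack(o)); cv2.imwrite("pics/w15.png",r.read_camera("wrist")["frame"])
```

```text
t 21.4 p [504.8  49.3 233. ] az 1.0 tilt -1.0 F [-0.7  0.8 -5.3] M [-0.006 -0.14  -0.045] gap 13.3 J [  8.  19. -23. 108.   9.  55. -18.]
```

View pics/s15.png

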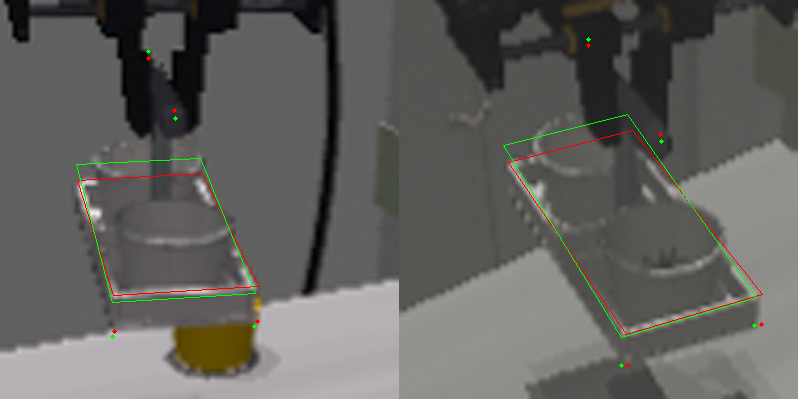

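View pics/w15.png

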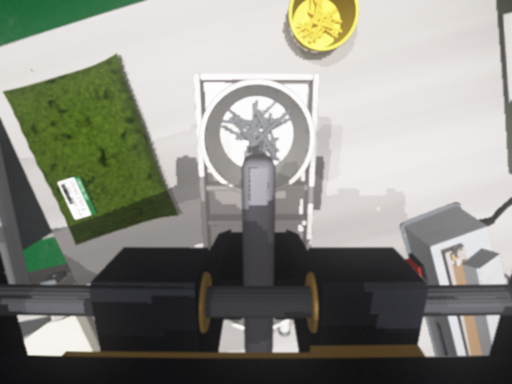

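Request:
servo_tool([
  [0,0,0,-1.5,0,0,1],
  [0,0,0,-1.5,0,0,1],
  [0,0,0,0,0,0,1],
  [0,0,0,0,0,0,1],
  [0,0,0,0,0,0,1],
  [0,0,0,0,0,0,1],
  [0,0,0,0,0,0,1],
  [0,0,0,0,0,0,1],
  [0,0,0,0,0,0,1],
  [0,0,0,0,0,0,1],
  [0,0,0,0,0,0,1],
  [0,0,0,0,0,0,1],
])

```text
clock: 22.55
tool_pos: [505.2, 49.4, 237.1]
orientation: [-65.1, 89.6, -154.1]
ft_force: [-0.1, 0.3, -4.9]
finger_gap: 13.2
```

Request:
servo_tool([
  [0,0,0,0,0,0,1],
  [0,0,0,0,0,0,1],
  [0,0,0,0,0,0,1],
  [0,0,0,0,0,0,1],
  [0,0,0,0,0,0,1],
  [0,0,0,0,0,0,1],
  [0,0,0,0,0,0,1],
  [0,0,0,0,0,0,1],
  [0,0,0,0,0,0,1],
  [0,0,0,0,0,0,1],
  [0,0,0,0,0,0,1],
  [0,0,0,0,0,0,1],
])

```text
clock: 23.55
tool_pos: [505.2, 49.4, 237.1]
orientation: [-65.2, 89.6, -154.2]
ft_force: [0.0, 0.4, -5.0]
finger_gap: 13.3
```

Request:
servo_tool([
  [0,0,0,0,0,0,1],
  [0,0,0,0,0,0,1],
  [0,0,0,0,0,0,1],
  [0,0,0,0,0,0,1],
  [0,0,0,0,0,0,1],
  [0,0,0,0,0,0,1],
  [0,0,0,0,0,0,1],
  [0,0,0,0,0,0,1],
  [0,0,0,0,0,0,1],
  [0,0,0,0,0,0,1],
  [0,0,0,0,0,0,1],
  [0,0,0,0,0,0,1],
])

```text
clock: 24.55
tool_pos: [505.2, 49.4, 237.1]
orientation: [-65.2, 89.6, -154.1]
ft_force: [-0.1, -0.2, -4.8]
finger_gap: 13.5
```

Run:
```python
from station import r
from h import *
s=r.observe();st(s);print(ang(s["orientation"]).round(4), np.abs(s["joint_vel"]).max())
a=r.read_camera("scene")["frame"]; b=r.read_camera("side")["frame"]
cv2.imwrite("pics/s16.png",np.hstack([cv2.resize(a[170:320,190:350],None,fx=2.5,fy=2.5),cv2.resize(b[190:320,190:340],(400,375))]))
for n in ["pen","roll","counter","timer"]: print(n,[(x["conf"],x["position"]) for x in r.boxes_of("scene",n)][:1],[(x["conf"],x["position"]) for x in r.boxes_of("side",n)][:1])
```

```text
t 24.55 p [505.2  49.4 237.1] az 1.0 tilt -1.0 F [-0.1 -0.2 -4.8] M [-0.039 -0.151 -0.02 ] gap 13.5 J [  8.  19. -23. 108.   9.  55. -18.]
[[-0.006   0.9998  0.018 ]
 [-0.0029  0.018  -0.9998]
 [-1.     -0.0061  0.0028]] 0.09548833525442475
pen [] [(0.79, [538.0, -142.9, 16.0])]
roll [(0.68, [653.2, -126.9, 49.9])] [(0.91, [659.7, -134.7, 44.5])]
counter [(0.81, [420.2, -119.2, 22.1])] [(0.8, [419.0, -121.7, 17.1])]
timer [(0.87, [532.4, -313.6, 39.0])] [(0.95, [538.3, -318.3, 41.8])]
```

View pics/s16.png

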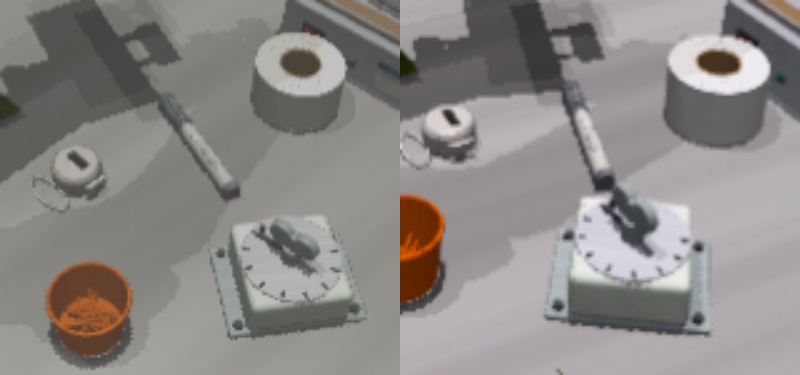

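```bash
python3 -c "
from station import r
print(r.job_done())"
```

```text
the job is handed in; nothing more can be done
None
```

The timer is wound to its stop, and the arm is still holding the carrier in the air with both tubs in it. I handed the job in at about 25 s, with no verdict reported.

**Timer:** I wound the key clockwise in two part turns, about 150° and then about 70°, regripping in between. At the stop the wrist moment rose from about 0.13 to 1.0 N m. The released blade pointed along about 113°, which is about 4.0 rad on the key. The pointer stood roughly 10° from the pin, consistent with "almost against" it.

**Carrier:** Only then did I grip the carrier by its bar handle with 55 N. I lifted it over the clear front of the table, at about x 505, y 49. By the last reading its underside was about 151 mm up. I held it there for more than 2 s with no measurable drift.
- **Level:** the tool axis was within 0.4° of vertical, and a level carrier model overlaid on both cameras matched the picture.
- **Load:** it steadied at about 5 N, and the handle did not slip.

**Bystanders:** the pen, label roll and counter showed no movement beyond measurement noise. The scene network missed the pen at the last check, but the side camera placed it where it started.

**Problems along the way:**
- The first grip landed on the key's hub (14.8 mm opening), so I raised it about 6 mm onto the blade before turning.
- The camera estimates of the carrier's centre along y differed by up to about 8 mm. I relied mainly on the wrist camera.

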